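Refit the mesh cassette of a downdraft deburring box

ROBOT

A 7-joint arm with a two-finger parallel gripper is mounted at the origin on the work surface. World frame = base frame: x ahead of the robot, y to its left, z up, the work surface at z = 0. Lengths are in m, angles in rad, forces in N, time in s.
With the tool pointing down it reaches from about 0.425 to 0.95 m from the base axis. Payload 4.7 kg.
Tool frame: the origin (TCP) lies between the finger pads; the fingertips stand 25 mm ahead of it and the grasp point (between the pads) lies 6 mm ahead of it; z points along the fingers, y is the line along which they close (so a half turn about z gives the same grasp; the last joint's range is limited). The gripper opens to 85 mm and grips with 20 to 120 N. Pads are 22 mm wide; open, the fingers measure 114 mm over their backs; the gripper's body (76 mm by 85 mm) begins 54 mm behind the grasp point. The pads swing forward as they close: fully open they stand 13 mm farther back than shut.
Start: joints at [-1.27, 0.469, -0.049, 1.532, 0.024, 1.141, -0.082], TCP at [0.219, 0.639, 0.256] pointing down, gripper open.
Joint ranges: [-2.59, 2.59], [-0.33, 1.99], [-1.39, 1.29], [0.1, 2.45], [-1.04, 4.18], [0.21, 1.99], [-2.66, 2.66]. Speed limits (rad/s): [2.57, 2.57, 3.14, 3.14, 3.14, 3.14, 3.14].

INTERFACE

Orientations are given as a 3x3 rotation matrix whose columns are the frame's x, y, z axes.
In Python, from rig import * gives the robot as it stands. Calls block until the motion is done:
- movep(position, orientation): joint-space move of the TCP to a pose.
- move_l(position, attitude=None, feed=0.15, until_force=None): straight line of the TCP; attitude=None keeps the orientation; feed is the mean speed in m/s. With until_force (N) it stops when the force on the tool has changed by that much, and returns True; else False.
- move_joints(angles): joint-space move.
- command_gripper(opening, newtons=None): finger opening in m; newtons is the grip in N (None keeps the last); returns when the fingers have stopped.
- sleep(seconds).
- inverse_kinematics(position, orientation): joint angles nearest the present ones, or None.
- sense(): the state.
- camera(name): name is "scene" or "top" or "wrist"; returns (picture, depth): 480x640x3 uint8, red, green, blue; 480x640 float32, m along the optical axis (not along the pixel's ray), 0 where there is no reading.
- camera_params(name): a dict with "K" (3x3 intrinsics, pixels), "position" and "rotation" of the camera in the world; the wrist camera has in their place "tool_from_camera" (4x4, takes a point from camera to tool coordinates, whose origin is the TCP and whose axes are the flange's). Camera axes: x right, y down, z forward; pixel columns grow to the right and rows downward; lengths in m; the calibration is good to about 2 mm. A picture is of the moment at which its call begins: read the wrist's pose just before it. camera_params takes no time and is no camera call.
A pose or a line that the arm cannot do raises Unreachable and nothing moves.
- finish_job(): hands the job in; it is judged then, once.
The state is a dict: "time_s": time; "joint_pos": joint angles; "qd": joint speeds; "joint_efforts": joint torques, N m; "position": TCP position; "tcp_rot": TCP orientation; "wrist_force": force on the tool from outside, world axes, zero at the start; "ft_torque": the same for the moment, N m; "finger_gap": finger opening in m; "gripper_force": force on a finger pad.
Only numpy, scipy, OpenCV 4.12 (cv2) and the standard library are available. Lean on these libraries where they do the work, as an engineer would, in place of code of your own. Each camera call takes 0.05 s, during which the arm holds its last target. There are 200 camera calls.

TASK

The cleaned mesh cassette goes back into the downdraft deburring box: lay it on the apron at the low end of the sloping bed, push it up the bed under the guide lips against the sprung rubber seal at the top until the leaf catch snaps up behind its lower edge, and let go so that it stays home. The stop strip is adjustable, so find the end by feel without ramming the cassette against it (keep the push well under 40 N), and leave the flap disc, wire brush and clamp where they lie.

Things in the scene. Friction and masses are not known exactly. Their poses are not given: they have to be found in the camera images.
- cassette_grip (a point): Centre of the orange grip bar, 14 (point x) x 80 (y) x 12 mm, on posts at y +-34, 40 mm above the middle of the cassette, 24 mm clear of its top face. Cassette: flat aluminium frame with steel mesh, 120 x 120 x 20 mm, about 0.4 kg. Site x, y along its edges, z out of its top. Same either way round: the bar must run across the slope, either edge may lead.
- cassette_mid (a point): Centre of the cassette's frame, 10 mm above its underside, 40 mm below the grip bar's centre; same axes as cassette_grip. The push up the bed takes 2 to 5 N, more if the fingers drag the edge up or down as they push; with the seal, 8 to 18 N at the end.
- seat (a point): Where cassette_mid lies when home if the stop strip is in mid-slot; on the bed, 10 mm above its surface. x up the slope (10 deg), y across, z square out. From x -67 to +75 mm: channel walls 126 mm apart, lips over the side 8 mm, underside 23 mm above the bed (flared ends from x -73, 36 mm high): no entry from above, slide up from the apron. Fan housing from x +82 mm, 135 mm tall.
- foot (a point): Middle of the low end of the bed, on its surface, 220 mm down the slope from seat, 32 mm above the bench; axes as seat. From here to 147 mm up x lies the open apron where the cassette is laid: side guides 14 mm high, 140 mm apart at the foot, tapering to 126 mm.
- catch (a joint): Brass leaf catch, 20 mm wide, mid-bed, hinged 130 mm and its tip 160 mm up from foot (+-12 mm: it sits on the stop strip). Rad: 0 = sprung up (tip 7 mm proud), 0.23 = pressed flush (under 1 N) by the cassette passing over. Home: up again behind the cassette's lower edge. Push that edge 9 mm or more above the bed, so as not to hold the catch down.
- seal (a joint): Black sprung rubber bar, 70 mm wide, at the top end of the grey stop strip. Strip, lugs, seal and catch are one slotted piece clamped up to 12 mm up or down from mid-slot, not measured: feel for it. Value in m, 0 = free: 1.6 N to start, then 0.8 N per mm. About 3 to 3.5 mm when home; steel lugs stop the cassette at 5.2. It must go 0.5 mm past home for the catch to snap up, then settles back on it.
- box: Green sheet-steel downdraft deburring box, fan housing at its high end, fixed to the bench, 393 x 180 x 135 mm. Origin on the bench under the bed; x level in the up-slope direction, y to its left. The foot of the bed is at x -170 mm, the rear of the fan housing at x +223 mm.
- flap_disc: Bystander: brown flap disc, 115 mm across, 14 mm thick, lying flat; origin at the centre of its underside.
- wire_brush: Bystander: wooden-handled wire brush, about 250 x 30 x 36 mm, lying bristles up along its x; origin under its middle.
- clamp: Bystander: steel bar clamp with a red handle, about 285 x 95 mm, 25 mm thick, lying flat along its x; origin under the middle of its bar.
Things that resemble listed ones, but are neither listed nor needed, are in the scene too. What is meant by the part that bears cassette_grip is not blue or brown, and is the smaller of those in its own colour.

How it is judged:
At the end, for the whole second after the job is handed in: The cassette lies home in the guides, within 15 mm of seat along the slope (the stop strip may be up to 12 mm off), 6 mm across it and 4 mm square to it, at rest and released, the leaf catch sprung up behind it (below 0.06 rad) and the seal held pressed by more than 2 mm (x of cassette_mid in the frame of seat between -0.015 and 0.015 m and y of cassette_mid in the frame of seat between -0.006 and 0.006 m and z of cassette_mid in the frame of seat between -0.004 and 0.004 m and value of joint catch below 0.06 rad and value of joint seal above 0.002 m and linear speed of cassette below 0.01 m/s); the robot touches nothing.
It fails at once if the cassette is rammed against the top stop (over 40 N) (x of cassette_mid in the frame of seat above -0.05 m and contact force between cassette and box above 40 N).
It fails at once if the flap disc is moved by more than 30 mm (distance of flap_disc from where it was at the start of the episode above 0.03 m).
It fails at once if the wire brush is moved by more than 30 mm (distance of wire_brush from where it was at the start of the episode above 0.03 m).
It fails at once if the clamp is moved by more than 30 mm (distance of clamp from where it was at the start of the episode above 0.03 m).
It also fails if it takes over 61 s, if anything falls off the work surface, if the arm or the gripper's body presses on something with over 40 N, if the wrist force passes 120 N, or if a joint passes its speed limit or range.

## Working session

There is one attempt and no reset: what is moved stays moved. The work goes in short steps, each a Python script; the robot and the scene stay as the last script left them, time stands still between calls to the robot, and variables do not carry over. Pictures are saved under pics/ and viewed, at most 10 in all, crops included, and the job is handed in when it is done.

```bash
ls; mkdir -p pics; python3 - <<'E'
from rig import *
import cv2,numpy as np
for n in ("scene","top"):
    p,d=camera(n); cv2.imwrite(f"pics/{n}1.png",p[:,:,::-1]); np.savez(f"{n}1.npz",p=p,d=d)
    c=camera_params(n); print(n,c)
print(sense()['time_s'])
E
```

```text
pics
scene {'K': array([[459.94240616,   0.        , 318.83650944],
       [  0.        , 459.94240616, 240.57847595],
       [  0.        ,   0.        ,   1.        ]]), 'position': array([1.00807703, 0.48753152, 1.07820717]), 'rotation': array([[-0.73551572,  0.54945597, -0.39637705],
       [ 0.67740923,  0.60638606, -0.41642848],
       [ 0.0115484 , -0.57479917, -0.81821302]])}
top {'K': array([[539.93976372,   0.        , 323.22916069],
       [  0.        , 539.93976372, 237.53840484],
       [  0.        ,   0.        ,   1.        ]]), 'position': array([ 0.34872858, -0.02765528,  1.50611524]), 'rotation': array([[ 0.01204692, -0.9946191 ,  0.10289662],
       [-0.99988642, -0.01291447, -0.00776918],
       [ 0.00905623, -0.10279134, -0.99466171]])}
0.1
```

View pics/scene1.png

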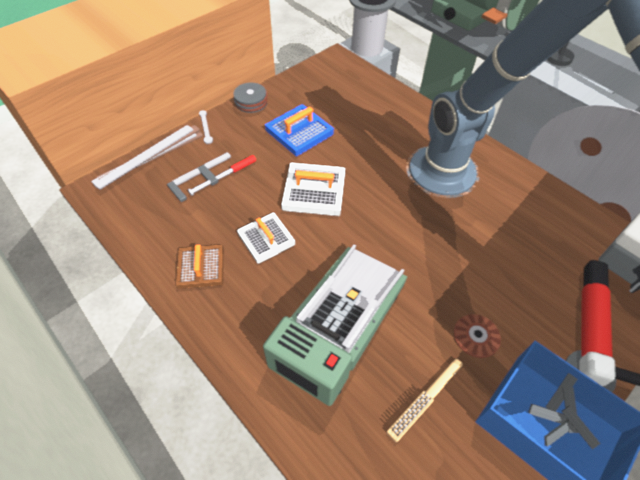

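View pics/top1.png

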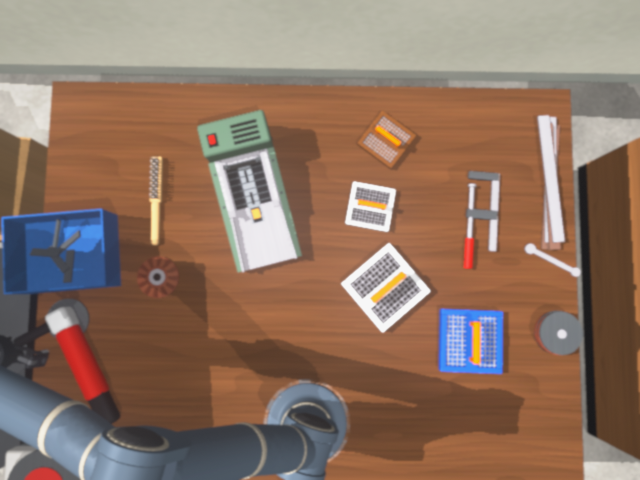

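Candidates in the top image are blue (472,341), brown (388,138), large white (387,287) and small white (371,205). The description rules out blue and brown and asks for the smaller of its colour, so it is the small white one. I'll check that in a close crop with depth.

```bash
cat > h.py <<'E'
import numpy as np,cv2
from rig import *
def cloud(n,d):
    c=camera_params(n);K=c['K'];v,u=np.mgrid[:480,:640]
    P=np.stack([(u-K[0,2])/K[0,0]*d,(v-K[1,2])/K[1,1]*d,d],-1)
    return P@c['rotation'].T+c['position']
E
python3 - <<'E'
from h import *
z=np.load('top1.npz');p,d=z['p'],z['d'];W=cloud('top',d)
a=cv2.resize(p[165:245,330:410],(400,400),interpolation=cv2.INTER_CUBIC)
b=cv2.resize(p[105:275,195:305],(388,600),interpolation=cv2.INTER_CUBIC)
o=np.zeros((600,788,3),np.uint8);o[:400,:400]=a;o[:,400:]=b
cv2.imwrite('pics/crop1.png',o[:,:,::-1])
hsv=cv2.cvtColor(p,cv2.COLOR_RGB2HSV)
# orange bar in small white
for n in('top','scene'):
    z=np.load(n+'1.npz');p,d=z['p'],z['d'];W=cloud(n,d);hsv=cv2.cvtColor(p,cv2.COLOR_RGB2HSV)
    m=(hsv[...,0]>8)&(hsv[...,0]<25)&(hsv[...,1]>180)&(hsv[...,2]>150)
    k,l,s,c=cv2.connectedComponentsWithStats(m.astype(np.uint8))
    for i in range(1,k):
        if s[i,4]>25:
            Q=W[l==i];print(n,c[i].round(),s[i,4],np.median(Q,0).round(4), (Q.max(0)-Q.min(0)).round(3))
# heights along bed
z=np.load('top1.npz');W=cloud('top',z['d'])
for uv in[(268,262),(262,240),(240,262),(290,255),(250,215),(225,165),(247,180),(235,140),(371,190),(371,228),(350,270),(210,133),(262,120),(205,160),(275,155)]:
    print(uv,W[uv[1],uv[0]].round(4))
E
```

```text
top [387. 136.] 195 [ 0.7844 -0.2142  0.0535] [0.061 0.071 0.053]
top [372. 204.] 88 [ 0.5928 -0.168   0.0565] [0.253 0.176 1.456]
top [388. 287.] 171 [ 0.3675 -0.209   0.0803] [0.072 0.223 1.433]
top [476. 343.] 217 [ 0.2248 -0.4411  0.0775] [0.101 0.019 0.041]
scene [313. 179.] 58 [ 0.3797 -0.2097  0.0687] [0.067 0.08  0.037]
(268, 262) [0.4317 0.11   0.0399]
(262, 240) [0.4909 0.127  0.0462]
(240, 262) [0.4302 0.1846 0.0489]
(290, 255) [0.4517 0.0508 0.0373]
(250, 215) [0.5566 0.1592 0.0627]
(225, 165) [0.6833 0.2235 0.1032]
(247, 180) [0.6498 0.1682 0.0749]
(235, 140) [0.7426 0.1941 0.1339]
(371, 190) [ 0.6387 -0.1716  0.0153]
(371, 228) [ 0.5311 -0.1717  0.0176]
(350, 270) [ 4.145e-01 -1.152e-01  1.000e-04]
(210, 133) [0.7584 0.2582 0.1403]
(262, 120) [0.7983 0.1256 0.1302]
(205, 160) [ 0.7234  0.3007 -0.0074]
(275, 155) [0.7182 0.0939 0.0801]
```

View pics/crop1.png

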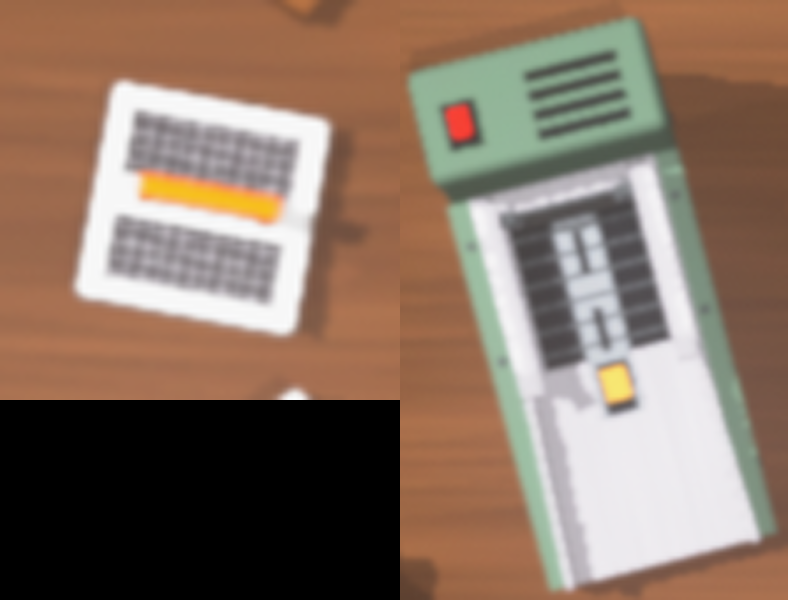

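The small white one fits: a square frame with an orange bar across it, corners at crop (115,82), (330,120), (298,334), (76,298). The box is at right, with fan housing corners (408,75), (640,18), (672,140), (445,195), the catch at (617,385) and the foot edge from (562,588) to (775,535). Next I'll compute the poses.

```bash
cat >> h.py <<'E'
def hit(n,uv,z):
    c=camera_params(n);r=c['rotation']@np.linalg.solve(c['K'],[uv[0],uv[1],1]);o=c['position']
    return o+r*(z-o[2])/r[2]
E
python3 - <<'E'
from h import *
C=np.array([hit('top',(330+x/5,165+y/5),.02) for x,y in[(115,82),(330,120),(298,334),(76,298)]])
print('cas',C.round(4),C.mean(0).round(4),np.linalg.norm(C-np.roll(C,-1,0),axis=1).round(4))
for i in range(4):
    e=C[(i+1)%4]-C[i];print(np.degrees(np.arctan2(e[1],e[0])).round(1),end=' ')
b=lambda x,y:(195+(x-400)/3.527,105+y/3.529)
A=hit('top',(330+141/5,165+188/5),.056);B=hit('top',(330+282/5,165+208/5),.056);print('\nbar',A,B,np.linalg.norm(A-B),(A+B)/2)
H=np.array([hit('top',b(*q),.135) for q in[(408,75),(640,18),(677,135),(445,190)]])
print('housing',H.round(4),np.linalg.norm(H-np.roll(H,-1,0),axis=1).round(4))
F=np.array([hit('top',b(*q),.04) for q in[(556,590),(775,535)]]);print('foot',F.round(4),F.mean(0),np.linalg.norm(F[0]-F[1]))
z=np.load('top1.npz');W=cloud('top',z['d'])
# housing top mask, fit rectangle in plan
m=(abs(W[...,2]-.135)<.012)&(W[...,0]>.6)&(W[...,0]<.95)&(W[...,1]>0)&(W[...,1]<.35)
print(m.sum(),cv2.minAreaRect(W[m][:,:2].astype(np.float32)))
# bed plane
m=np.zeros((480,640),bool)
poly=np.array([b(*q) for q in[(590,430),(690,400),(735,530),(605,565)]]).astype(np.int32)
mm=np.zeros((480,640),np.uint8);cv2.fillPoly(mm,[poly],1);Q=W[mm>0]
c,*_=np.linalg.lstsq(np.c_[Q[:,:2],np.ones(len(Q))],Q[:,2],rcond=None);print('plane',c,np.degrees(np.arctan(np.hypot(*c[:2]))),np.degrees(np.arctan2(c[1],c[0])))
t=camera_params('wrist');print(t)
E
```

```text
cas [[ 0.6615 -0.1207  0.02  ]
 [ 0.6416 -0.2411  0.02  ]
 [ 0.5209 -0.2231  0.02  ]
 [ 0.5394 -0.0998  0.02  ]] [ 0.5908 -0.1712  0.02  ] [0.1221 0.122  0.1247 0.1239]
-99.4 171.5 81.5 -9.7 
bar [ 0.59550461 -0.13294426  0.056     ] [ 0.58553835 -0.20972416  0.056     ] 0.07742402086848511 [ 0.59052148 -0.17133421  0.056     ]
housing [[0.7775 0.293  0.135 ]
 [0.8234 0.123  0.135 ]
 [0.7351 0.0937 0.135 ]
 [0.6913 0.2628 0.135 ]] [0.1761 0.093  0.1747 0.0913]
foot [[0.4031 0.1872 0.04  ]
 [0.4475 0.0198 0.04  ]] [0.42532012 0.10352566 0.04      ] 0.17318720302924573
2314 ((0.76248699426651, 0.1988508105278015), (0.09269274771213531, 0.18026764690876007), 15.011567115783691)
plane [-0.58999803 -0.98477409  0.44741308] 48.94124114344862 -120.92667583549313
{'K': array([[412.54138439,   0.        , 320.73960681],
       [  0.        , 412.54138439, 234.39549521],
       [  0.        ,   0.        ,   1.        ]]), 'tool_from_camera': array([[ 6.57629309e-04, -9.48064663e-01, -3.18076974e-01,
         8.27707167e-02],
       [ 9.99999780e-01,  5.94255374e-04,  2.96269931e-04,
         2.08280940e-04],
       [-9.18641012e-05, -3.18077099e-01,  9.48064845e-01,
        -1.17821938e-01],
       [ 0.00000000e+00,  0.00000000e+00,  0.00000000e+00,
         1.00000000e+00]])}
```

```bash
cat >> h.py <<'E'
def down(yaw,tilt=0,az=0):
    """tool x at world yaw (deg), pointing down, then tilted so z is square into a bed rising by tilt along azimuth az"""
    a=np.radians(yaw);c,s=np.cos(a),np.sin(a)
    R=np.array([[c,s,0],[s,-c,0],[0,0,-1.]])
    z=np.radians(az);ax=np.array([np.sin(z),-np.cos(z),0])*np.radians(tilt)
    return cv2.Rodrigues(ax)[0]@R
E
python3 - <<'E'
from h import *
s=sense();print(s['tcp_rot'].round(2),s['finger_gap'])
def t(n,p,R):
    q=inverse_kinematics(p,R);print(n,None if q is None else np.round(q,2))
for y in(81,-99):t(f'cas {y}',[.591,-.171,.1],down(y)); t('low',[.591,-.171,.056],down(y)) 
for y in(105,-75):
    t(f'lay {y}',[.496,.127,.12],down(y,10,15))
for y in(15,195):
    for r in(-.02,.03,.11,.16):
        t(f'push {y} {r}',[.429+r*.966,.1096+r*.259,.08+r*.17],down(y,10,15))
    t('view',[.52,.135,.32],down(y))
print(down(15,10,15)[:,2])
E
```

```text
[[-0.95  0.32 -0.  ]
 [ 0.32  0.95 -0.  ]
 [-0.   -0.   -1.  ]] 0.0851732092690282
cas 81 [-0.34  0.67  0.79  1.85 -0.61  0.88  0.6 ]
low [-0.24  0.69  0.65  1.87 -0.58  0.78  0.57]
cas -99 [-0.5   0.84  1.11  1.86 -0.88  1.03 -2.32]
low [-0.49  0.92  1.1   1.88 -0.99  1.02 -2.24]
lay 105 [-0.62  0.33  0.33  2.17 -0.21  0.49  0.13]
lay -75 [-1.18  0.55  1.12  2.2  -0.87  0.68 -2.36]
push 15 -0.02 [-0.9   0.34  0.64  2.4  -0.62  0.34 -1.04]
push 15 0.03 [-0.78  0.37  0.52  2.29 -0.46  0.39 -1.2 ]
push 15 0.11 [-0.72  0.44  0.49  2.11 -0.42  0.5  -1.25]
push 15 0.16 [-0.72  0.5   0.51  1.99 -0.44  0.58 -1.23]
view [-0.88  0.21  0.65  1.81 -0.14  1.17 -1.49]
push 195 -0.02 [-0.44  0.29  0.09  2.38 -0.03  0.3   1.5 ]
push 195 0.03 [-0.4   0.33  0.06  2.27 -0.01  0.37  1.5 ]
push 195 0.11 [-0.37  0.41  0.04  2.09 -0.01  0.48  1.51]
push 195 0.16 [-0.36  0.46  0.04  1.97 -0.01  0.54  1.52]
view [-0.5   0.19  0.19  1.79 -0.04  1.17  1.54]
[ 0.16773126  0.04494346 -0.98480775]
```

```bash
cat >> h.py <<'E'
def wcloud(d,s):
    c=camera_params('wrist');K=c['K'];v,u=np.mgrid[:480,:640]
    P=np.stack([(u-K[0,2])/K[0,0]*d,(v-K[1,2])/K[1,1]*d,d],-1);T=c['tool_from_camera']
    return (P@T[:3,:3].T+T[:3,3])@s['tcp_rot'].T+s['position']
def wshot(name):
    s=sense();p,d=camera('wrist');cv2.imwrite(f'pics/{name}.png',p[:,:,::-1])
    W=wcloud(d,s);np.savez(name+'.npz',p=p,d=d,W=W);return p,W
E
python3 - <<'E'
from h import *
movep([.50,.13,.30],down(195));print(sense()['time_s'])
wshot('wbed')
movep([.59,-.17,.25],down(81));wshot('wcas');print(sense()['time_s'])
a=cv2.imread('pics/wbed.png');b=cv2.imread('pics/wcas.png')
cv2.imwrite('pics/w2.png',cv2.resize(b,None,fx=1,fy=1))
E
```

```text
2.1917
3.5
```

View pics/wbed.png

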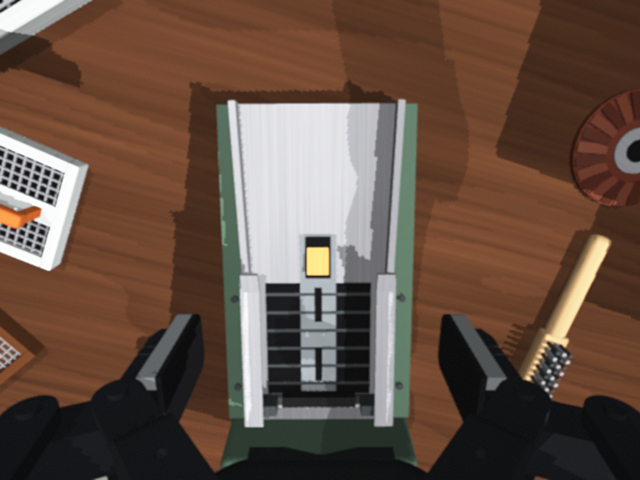

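View pics/wcas.png

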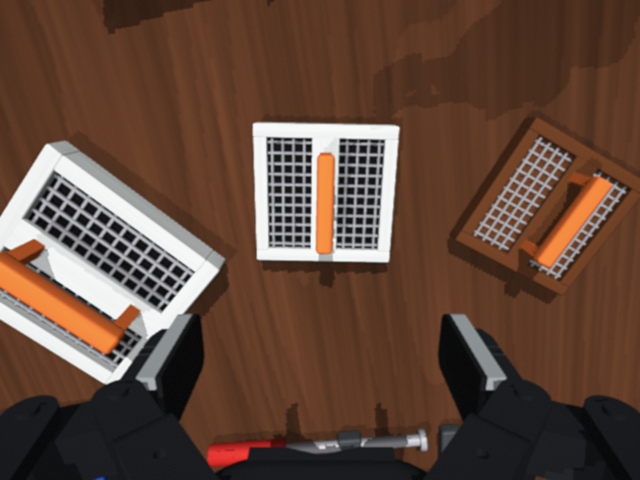

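The bed view shows the foot edge at v≈102 between u 240 and 393, guide tops at (234,101) and (402,101), the inner lip edges at u≈265 and 371, and the brass catch at (317,262). The cassette view shows the bar running from (326,153) to (324,253), with the frame's top corners at about (253,123), (399,125), (389,262) and (257,262).

```bash
python3 - <<'E'
from h import *
W=np.load('wbed.npz')['W']
def poly(pts):
    m=np.zeros((480,640),np.uint8);cv2.fillPoly(m,[np.array(pts,np.int32)],1);return m>0
Q=W[poly([(250,112),(385,112),(375,225),(258,225)])];Q=Q[abs(Q[:,2])>.02]
c,*_=np.linalg.lstsq(np.c_[Q[:,:2],np.ones(len(Q))],Q[:,2],rcond=None);r=Q[:,2]-np.c_[Q[:,:2],np.ones(len(Q))]@c
print('plane',c,np.degrees(np.arctan(np.hypot(*c[:2]))),np.degrees(np.arctan2(c[1],c[0])),r.std())
# side walls: outer edges of box per row via lips
p=np.load('wbed.npz')['p']
for v in(104,110,130,160,200,240,300,340,380):
    h=W[v,200:440,2];i=np.where(h>.02)[0]+200
    print(v,i.min(),i.max(),W[v,i.min()].round(4),W[v,i.max()].round(4),'mid',((W[v,i.min()]+W[v,i.max()])/2).round(4))
print('foot col', [(v,W[v,317].round(4).tolist()) for v in range(98,108)])
hsv=cv2.cvtColor(p,cv2.COLOR_RGB2HSV);m=poly([(295,225),(340,225),(340,290),(295,290)])&(hsv[...,1]>100)&(hsv[...,2]>120)
print('catch',W[m].mean(0).round(4),W[m].min(0).round(4),W[m].max(0).round(4))
print('lips',W[poly([(246,300),(260,300),(260,400),(248,400)])].mean(0).round(4),W[poly([(376,300),(390,300),(388,400),(376,400)])].mean(0).round(4))
W=np.load('wcas.npz')['W'];p=np.load('wcas.npz')['p'];hsv=cv2.cvtColor(p,cv2.COLOR_RGB2HSV)
m=poly([(305,140),(345,140),(345,258),(305,258)])&(hsv[...,1]>150)&(hsv[...,0]<25)&(W[...,2]>.045)
print('bar',cv2.minAreaRect(W[m][:,:2].astype(np.float32)),np.median(W[m][:,2]))
m=poly([(235,105),(415,105),(415,275),(235,275)])&(abs(W[...,2]-.02)<.006)
print('frame',cv2.minAreaRect(W[m][:,:2].astype(np.float32)),np.median(W[m][:,2]))
E
```

```text
plane [0.06973024 0.02365114 0.00753678] 4.21120778524557 18.735934956638317 0.023353691511247915
104 228 416 [0.447  0.0355 0.0482] [0.4044 0.1943 0.0309] mid [0.4257 0.1149 0.0395]
110 216 416 [0.456  0.0229 0.0321] [0.4093 0.1958 0.0321] mid [0.4327 0.1093 0.0321]
130 217 416 [0.4726 0.0275 0.0344] [0.4257 0.2011 0.0338] mid [0.4492 0.1143 0.0341]
160 218 415 [0.4981 0.0342 0.0388] [0.451  0.2075 0.0406] mid [0.4745 0.1208 0.0397]
200 220 414 [0.5329 0.0439 0.0442] [0.4856 0.2174 0.0459] mid [0.5093 0.1306 0.045 ]
240 222 413 [0.5685 0.0541 0.0511] [0.521  0.2271 0.0531] mid [0.5447 0.1406 0.0521]
300 224 411 [0.6237 0.0691 0.062 ] [0.5767 0.2424 0.0623] mid [0.6002 0.1558 0.0621]
340 200 439 [0.5103 0.0903 0.2911] [0.4896 0.1733 0.2886] mid [0.5    0.1318 0.2899]
380 228 427 [0.7019 0.0912 0.0757] [0.4201 0.1102 0.4177] mid [0.561  0.1007 0.2467]
foot col [(98, [0.4228, 0.1074, 0.0014]), (99, [0.4237, 0.1076, -0.0015]), (100, [0.4246, 0.1078, -0.0007]), (101, [0.4254, 0.1081, -0.0001]), (102, [0.4263, 0.1083, 0.0002]), (103, [0.4272, 0.1085, 0.0007]), (104, [0.4275, 0.1089, 0.0333]), (105, [0.4283, 0.1091, 0.0337]), (106, [0.4291, 0.1093, 0.0326]), (107, [0.4299, 0.1095, 0.0336])]
catch [0.5611 0.1453 0.0625] [0.4201 0.1102 0.0547] [0.5781 0.1593 0.4177]
lips [0.6449 0.1082 0.0975] [0.6144 0.2205 0.0978]
bar ((0.5962914824485779, -0.1466647833585739), (0.11964605003595352, 0.012449481524527073), 81.05010986328125) 0.056076286759903254
frame ((0.5922266244888306, -0.1682886779308319), (0.12019237130880356, 0.12022130936384201), 80.05728149414062) 0.019100372532319165
```

Checks against the given sizes: bed axis at 15.4° azimuth, foot at (0.4275, 0.1085), frame 120.2 mm square, bar top at 56 mm. All agree, so I'll grasp.

```bash
cat >> h.py <<'E'
AZ=15.4;U=np.array([np.cos(np.radians(AZ)),np.sin(np.radians(AZ)),0]);c10,s10=np.cos(np.radians(10)),np.sin(np.radians(10))
X=U*c10+np.array([0,0,s10]);N=-U*s10+np.array([0,0,c10]);Y=np.cross(N,X);F=np.array([.4275,.1085,.032])
bed=lambda x,y,z:F+X*x+Y*y+N*z
E
python3 - <<'E'
from h import *
R=down(80);c=np.array([.592,-.1683,0])
movep(c+[0,0,.12],R);command_gripper(.05)
print(move_l(c+[0,0,.056],feed=.08,until_force=8),sense()['position'])
command_gripper(0,50);s=sense();print(s['finger_gap'],s['gripper_force'],s['wrist_force'])
move_l(c+[0,0,.22],feed=.15);s=sense();print(s['finger_gap'],s['wrist_force'],s['time_s'])
L=down(AZ+90,10,AZ)
movep(bed(.060,0,.13),L)
wshot('wcarry');s=sense();print(s['position'],s['wrist_force'],s['finger_gap'],s['time_s'])
E
```

```text
False [ 0.59236088 -0.16858239  0.05640725]
0.012813791116926094 49.65895056724548 [-0.27357243  0.32257503  3.92363705]
0.012913773558710706 [ 0.03814612 -0.43650843 -4.75667548] 7.1333
[0.46426193 0.11696909 0.17098386] [ 0.32053202  0.88069651 -4.26507917] 0.012857613795112188 8.3917
```

View pics/wcarry.png

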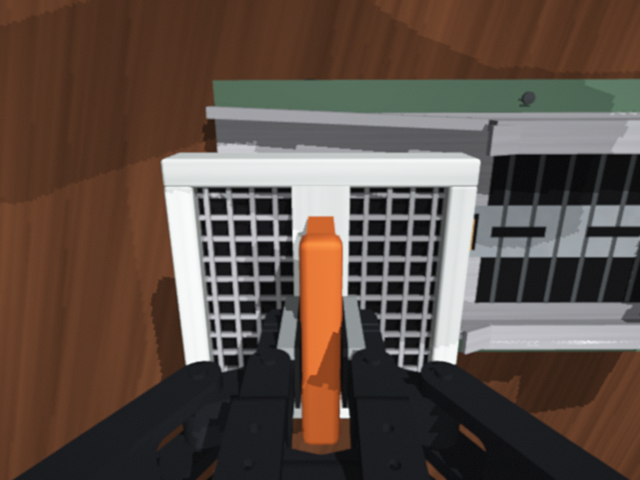

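The bar is held between the pads and the cassette hangs square, with the bar's ends at about (321,237) and (321,443). I'll compute how far it is off-centre across the slope.

```bash
python3 - <<'E'
from h import *
c=camera_params('wrist');T=c['tool_from_camera'];K=c['K']
def th(uv,z):
    r=T[:3,:3]@np.linalg.solve(K,[*uv,1.]);o=T[:3,3];return (o+r*(z-o[2])/r[2]).round(4)
for uv in[(321,237),(321,443)]:print('bar',th(uv,0))
for uv in[(165,157),(479,157)]:print('frame far top',th(uv,.036))
W=np.load('wcarry.npz')['W'];Rs=down(AZ+90,10,AZ)
P=np.array([.46426,.11697,.17098]);m=np.zeros((480,640),bool);m[150:352,150:490]=1
t=(W-P)@Rs;m&=abs(t[...,2]-.036)<.006
print(np.median(t[m],0),t[m].min(0),t[m].max(0),'plane',np.linalg.lstsq(np.c_[t[m][:,:2],np.ones(m.sum())],t[m][:,2],rcond=None)[0])
# lip/guide far side y in bed frame
B=(W-F)@np.c_[X,Y,N]
for uv in[(560,130),(560,148),(560,160),(560,315),(560,330),(400,122),(300,118),(560,90),(520,232)]:print(uv,B[uv[1],uv[0]].round(4))
E
```

```text
bar [ 0.0422 -0.0005  0.    ]
bar [-0.0369 -0.0004  0.    ]
frame far top [ 0.0611 -0.0582  0.036 ]
frame far top [0.0612 0.058  0.036 ]
[ 0.03448626 -0.00112137  0.03703884] [-0.0263887  -0.06072949  0.03006925] [0.06095324 0.05933704 0.04199838] plane [-0.02979928  0.00037201  0.03889967]
(560, 130) [0.1855 0.0641 0.0276]
(560, 148) [0.1875 0.0548 0.027 ]
(560, 160) [0.2034 0.0447 0.0015]
(560, 315) [ 0.2229 -0.0599  0.001 ]
(560, 330) [ 0.2078 -0.0555  0.0269]
(400, 122) [0.1045 0.0675 0.014 ]
(300, 118) [0.0496 0.0697 0.014 ]
(560, 90) [ 0.1978  0.0841 -0.0015]
(520, 232) [ 0.1862 -0.0002  0.0021]
```

The bed frame checks out: lips at ±55 mm, guides 14 mm high. The cassette sits about 1.5 mm towards +Y in the grip, so I'll correct for that and lay it.

```bash
python3 - <<'E'
from h import *
move_l(bed(.060,-.0015,.064),feed=.08)
print(move_l(bed(.060,-.0015,.053),feed=.015,until_force=4))
s=sense();print(((s['position']-F)@np.c_[X,Y,N]).round(4),s['wrist_force'])
command_gripper(.045);s=sense();print(s['wrist_force'],s['time_s'])
move_l(bed(.060,-.0015,.15),feed=.15)
movep(bed(.0,0,.17),down(AZ+180,10,AZ))
wshot('wlaid');s=sense();print(s['time_s'])
W=np.load('wlaid.npz')['W'];B=(W-F)@np.c_[X,Y,N]
m=(abs(B[...,2]-.02)<.004)&(abs(B[...,1])<.066)&(B[...,0]<.14)&(B[...,0]>-.02)
Q=B[m];print(cv2.minAreaRect(Q[:,:2].astype(np.float32)),np.linalg.lstsq(np.c_[Q[:,:2],np.ones(len(Q))],Q[:,2],rcond=None)[0])
E
```

```text
True
[ 0.0601 -0.0014  0.0571] [-0.35960902 -0.26089116  4.51188685]
[-0.43734565 -0.62455056  0.229087  ] 10.2917
12.4
((0.05893911048769951, -0.001077655702829361), (0.12008154392242432, 0.1204785406589508), 89.95133209228516) [-0.00161587  0.00054655  0.01972473]
```

View pics/wlaid.png

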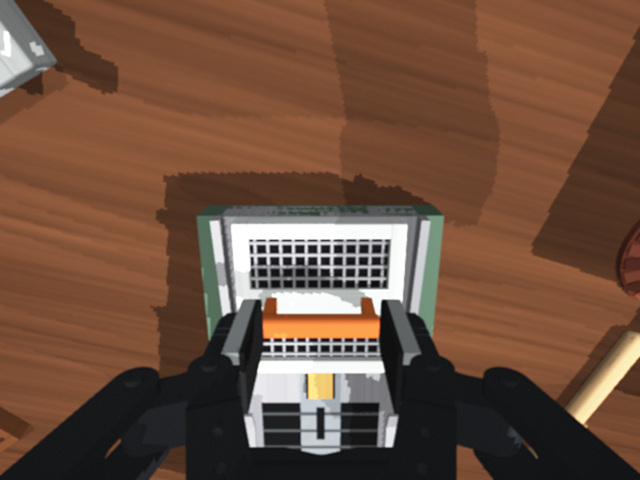

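It lies flat and square between the guides: mid at x 59 mm, y −1 mm, lower edge near the foot at v≈225, bar at (320,325). Next is pushing its lower edge with two fingers, tips about 10–12 mm above the bed.

```bash
cat >> h.py <<'E'
def st():
    s=sense();return ((s['position']-F)@np.c_[X,Y,N]*1e3).round(2),(s['wrist_force']@np.c_[X,Y,N]).round(2),round(s['time_s'],2)
PR=down(AZ+180,10,AZ)
E
python3 - <<'E'
from h import *
command_gripper(.030)
for x0 in(-.03,-.025,-.02):
    if inverse_kinematics(bed(x0,-.001,.035),PR) is not None and inverse_kinematics(bed(x0,-.001,.11),PR) is not None:break
print(x0)
move_l(bed(x0,-.001,.11),PR,feed=.12)
print(move_l(bed(x0,-.001,.035),feed=.08,until_force=6),st())
print(move_l(bed(.0,-.001,.035),feed=.03,until_force=8),st())
for x in(.03,.06,.09,.115):
    r=move_l(bed(x,-.001,.035),feed=.04,until_force=12);print(r,st())
    if r:break
wshot('wmid')
E
```

```text
-0.03
False (array([-29.72,  -1.01,  35.29]), array([-0.3 ,  0.82,  0.39]), 14.5)
False (array([-3.15, -1.03, 34.54]), array([-5.31, -0.48,  4.25]), 15.65)
False (array([30.86, -1.  , 35.21]), array([ 0.03, -0.13, -0.38]), 16.55)
False (array([60.63, -0.99, 35.14]), array([-0.12, -0.69, -0.52]), 17.45)
False (array([90.7 , -0.97, 35.17]), array([-0.2 ,  0.13,  0.2 ]), 18.35)
False (array([115.77,  -1.  ,  35.19]), array([ 0.06,  0.64, -0.31]), 19.12)
```

```bash
python3 - <<'E'
from h import *
W=np.load('wmid.npz')['W'];B=(W-F)@np.c_[X,Y,N]
m=(abs(B[...,2]-.02)<.003)&(abs(B[...,1])<.066)&(B[...,0]<.3)&(B[...,0]>-.02)
Q=B[m];print(len(Q),cv2.minAreaRect(Q[:,:2].astype(np.float32)),np.percentile(Q[:,0],[0,2,98,100]))
E
```

```text
6714 ((0.1453143209218979, -0.0008318498730659485), (0.08371973782777786, 0.12006674706935883), 0.039538536220788956) [0.10346542 0.1041907  0.17993822 0.18721002]
```

View pics/wmid.png

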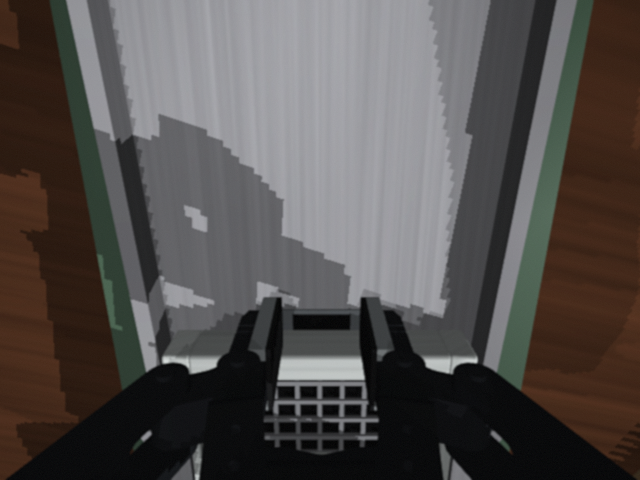

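The fingers at u≈265 and 372 overlap the cassette's lower edge (v≈340–375), so they may be riding on it. I'll check the fingertip geometry in the depth.

```bash
python3 - <<'E'
from h import *
W=np.load('wmid.npz')['W'];B=((W-F)@np.c_[X,Y,N]*1e3).round(1)
for u in(258,272,320,367,378):
    print(u,[(v,B[v,u].tolist()) for v in range(290,400,8)])
E
```

```text
258 [(290, [108.7, -25.9, 0.2]), (298, [112.2, -26.0, 0.6]), (306, [116.1, -26.3, 0.2]), (314, [104.0, -21.7, 28.1]), (322, [104.2, -21.0, 33.0]), (330, [104.4, -20.3, 37.5]), (338, [104.2, -19.6, 42.5]), (346, [104.2, -19.0, 46.7]), (354, [105.2, -18.7, 49.3]), (362, [103.6, -17.7, 55.4]), (370, [102.9, -17.0, 59.9]), (378, [103.5, -16.7, 62.4]), (386, [103.5, -16.3, 65.5]), (394, [103.4, -15.8, 68.6])]
272 [(290, [108.8, -20.2, 0.0]), (298, [104.2, -18.3, 15.9]), (306, [104.4, -17.6, 21.6]), (314, [103.6, -16.8, 28.8]), (322, [104.3, -16.4, 32.9]), (330, [104.4, -15.9, 37.5]), (338, [104.3, -15.3, 42.3]), (346, [107.0, -15.4, 42.6]), (354, [109.7, -15.5, 42.9]), (362, [110.9, -15.2, 45.2]), (370, [33.1, -0.3, 153.0]), (378, [116.3, -15.4, 45.9]), (386, [118.5, -15.3, 46.9]), (394, [120.8, -15.3, 47.7])]
320 [(290, [108.6, -0.5, 0.3]), (298, [111.8, -0.5, 1.2]), (306, [115.2, -0.5, 1.8]), (314, [119.2, -0.5, 1.2]), (322, [122.5, -0.5, 2.0]), (330, [126.3, -0.5, 2.2]), (338, [125.5, -0.5, 9.3]), (346, [126.3, -0.5, 13.7]), (354, [125.5, -0.5, 20.1]), (362, [129.1, -0.5, 20.0]), (370,
[... 199 characters left out ...]
, [105.1, 15.8, 26.1]), (322, [104.5, 15.1, 32.5]), (330, [105.0, 14.7, 36.6]), (338, [107.5, 14.7, 37.3]), (346, [109.7, 14.7, 38.5]), (354, [112.4, 14.7, 39.0]), (362, [114.8, 14.7, 39.9]), (370, [116.5, 14.6, 41.7]), (378, [119.4, 14.7, 41.9]), (386, [122.3, 14.7, 42.1]), (394, [124.5, 14.7, 43.3])]
378 [(290, [109.0, 23.3, -0.4]), (298, [104.7, 21.1, 14.9]), (306, [104.2, 20.1, 22.0]), (314, [104.1, 19.4, 27.9]), (322, [104.1, 18.7, 33.2]), (330, [105.0, 18.3, 36.5]), (338, [104.4, 17.5, 42.2]), (346, [104.8, 17.0, 45.9]), (354, [105.7, 16.7, 48.6]), (362, [108.4, 16.8, 48.7]), (370, [108.4, 16.3, 52.5]), (378, [110.6, 16.3, 53.2]), (386, [113.3, 16.4, 53.3]), (394, [115.1, 16.3, 54.6])]
```

That was a false alarm: the lower edge is at 125.7 mm, flush with the finger fronts at 126 mm, and the tips are about 12 mm up. The push is working, so now I'll feel for the seal in small steps.

```bash
python3 - <<'E'
from h import *
print(move_l(bed(.130,-.001,.035),feed=.03,until_force=12),st())
x=.130
while x<.178:
    x+=.001
    r=move_l(bed(x,-.001,.035),feed=.01,until_force=12);p,f,t=st();print(round(x*1e3,1),r,p,f,t)
    if f[0]<-13 or r or t>45:break
E
```

```text
False (array([130.21,  -0.99,  34.96]), array([-1.2 , -0.7 , -1.01]), 19.82)
131.0 False [130.32  -1.01  34.95] [-4.43 -0.12  1.97] 20.07
132.0 False [132.04  -1.    34.95] [-3.15  0.03 -0.31] 20.32
133.0 False [133.29  -1.04  34.96] [-2.26  0.25 -0.88] 20.57
134.0 False [134.28  -0.97  34.96] [-2.19  0.   -1.67] 20.82
135.0 False [135.26  -0.99  35.  ] [-1.   -0.25 -1.67] 21.07
136.0 False [136.22  -1.01  35.  ] [-2.2  -0.62 -1.04] 21.32
137.0 False [137.18  -1.01  35.02] [-1.67 -0.17 -1.21] 21.57
138.0 False [138.16  -0.96  35.  ] [-2.24  0.29 -1.3 ] 21.82
139.0 False [139.17  -0.97  35.01] [-2.51 -0.09 -1.44] 22.07
140.0 False [140.15  -1.01  35.01] [-3.05 -0.23 -0.67] 22.32
141.0 False [141.1   -1.    34.98] [-1.69 -0.17 -0.5 ] 22.57
142.0 False [141.12  -1.    34.92] [-4.67 -0.13  2.37] 22.82
143.0 False [141.36  -1.02  34.93] [-6.55  0.32  4.51] 23.07
144.0 False [141.88  -1.04  34.93] [-7.51  0.32  4.94] 23.32
145.0 False [142.48  -1.01  34.86] [-7.39 -0.14  6.1 ] 23.57
146.0 False [143.03  -1.04  34.8 ] [-8.37 -1.06  6.24] 23.82
147.0 False [143.6   -1.05  34.76] [-9.95  0.83  6.07] 24.07
148.0 False [144.17  -1.05  34.67] [-10.87   0.11   7.99] 24.32
149.0 False [144.81  -1.04  34.6 ] [-11.61  -0.2    7.42] 24.57
150.0 False [145.41  -1.04  34.54] [-12.06   0.03   8.41] 24.82
151.0 False [145.98  -1.06  34.45] [-12.4    0.83   8.38] 25.07
152.0 False [146.55  -1.05  34.4 ] [-12.91   0.11   9.66] 25.32
153.0 False [146.67  -1.04  34.3 ] [-14.17  -0.08  10.7 ] 25.57
```

Seal contact was at 141.1 mm; the motion stalled after about 5.5 mm, so these are probably the lugs. Two more small steps should confirm it, then I back off and look.

```bash
python3 - <<'E'
from h import *
for x in(.154,.155):
    r=move_l(bed(x,-.001,.035),feed=.01,until_force=10);print(st())
for x in(.150,.146,.143,.140,.136):
    move_l(bed(x,-.001,.035),feed=.02);print(st())
move_l(bed(.115,-.001,.037),feed=.06)
wshot('wend');print(st())
W=np.load('wend.npz')['W'];B=((W-F)@np.c_[X,Y,N]*1e3).round(1)
for u in(300,310,320,330):print(u,[(v,B[v,u].tolist()) for v in range(356,452,6)])
p=cv2.imread('pics/wend.png');cv2.imwrite('pics/wendc.png',cv2.resize(p[300:480,220:420],None,fx=3,fy=3,interpolation=cv2.INTER_CUBIC))
E
```

```text
(array([146.71,  -1.04,  34.15]), array([-16.74,   0.02,  11.25]), 25.82)
(array([146.83,  -1.1 ,  34.03]), array([-17.72,   0.05,  12.25]), 26.07)
(array([146.44,  -1.  ,  34.04]), array([-8.69,  0.07,  0.38]), 26.48)
(array([144.52,  -0.98,  34.53]), array([-5.43,  0.13, -1.75]), 26.82)
(array([144.06,  -0.98,  35.41]), array([-1.55,  0.63, -1.66]), 27.12)
(array([141.1 ,  -0.96,  35.48]), array([-0.24, -0.69,  0.17]), 27.43)
(array([135.93,  -1.02,  35.01]), array([-0.21, -0.67,  0.23]), 27.77)
(array([115.25,  -0.95,  37.15]), array([ 0.11,  0.01, -0.19]), 28.32)
300 [(356, [138.5, -9.1, 3.4]), (362, [141.4, -9.1, 3.8]), (368, [144.0, -9.2, 4.4]), (374, [146.6, -9.2, 4.9]), (380, [148.7, -9.1, 6.3]), (386, [151.3, -9.1, 6.9]), (392, [152.8, -9.1, 8.9]), (398, [155.0, -9.1, 10.0]), (404, [154.5, -8.8, 14.2]), (410, [154.1, -8.7, 18.1]), (416, [155.3, -8.6, 20.2]), (422, [158.3, -8.6, 20.2]), (428, [161.1, -8.7, 20.4]), (434, [163.4, -8.7, 21.3]), (440, [171.4, -9.0, 16.4]), (446, [174.0, -9.0, 17.0])]
310 [(356, [139.2, -4.8, 2.4]), (362, [141.0, -4.8, 4.2]), (368, [143.1, -4.8, 5
[... 540 characters left out ...]
54.7, -0.5, 6.5]), (398, [154.9, -0.5, 10.1]), (404, [154.8, -0.5, 13.8]), (410, [154.0, -0.5, 18.2]), (416, [154.7, -0.5, 20.8]), (422, [157.2, -0.5, 21.4]), (428, [160.0, -0.5, 21.5]), (434, [164.0, -0.5, 20.7]), (440, [171.3, -0.5, 16.5]), (446, [175.2, -0.5, 15.8])]
330 [(356, [138.7, 3.8, 3.2]), (362, [141.5, 3.8, 3.5]), (368, [143.6, 3.8, 4.8]), (374, [145.9, 3.8, 5.9]), (380, [148.9, 3.8, 6.0]), (386, [152.2, 3.9, 5.8]), (392, [154.2, 3.8, 7.2]), (398, [154.4, 3.8, 10.7]), (404, [154.1, 3.7, 14.7]), (410, [154.5, 3.6, 17.6]), (416, [154.7, 3.5, 20.8]), (422, [158.0, 3.6, 20.4]), (428, [161.0, 3.6, 20.6]), (434, [163.1, 3.6, 21.6]), (440, [173.8, 3.8, 14.0]), (446, [175.5, 3.8, 15.5])]
```

View pics/wendc.png

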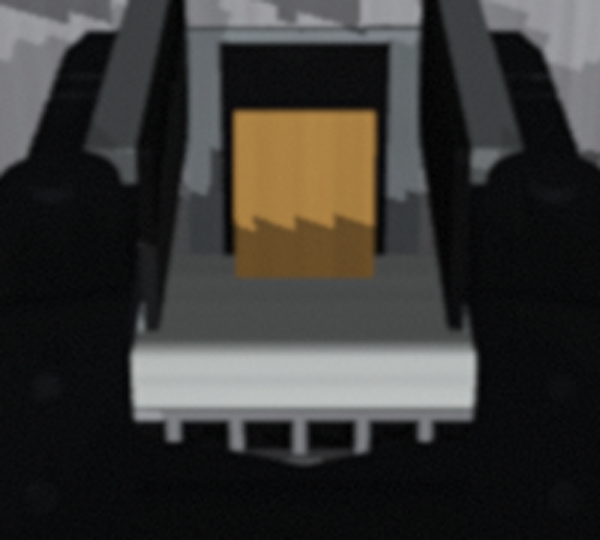

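The catch leaf (crop 305,190) slopes up to about 7 mm proud right behind the lower edge, which rests at 154.7 mm. That is about 3 mm past first seal contact and 2.5 mm back from the deepest push, so it has snapped home. I'll withdraw and hand in.

```bash
python3 - <<'E'
from h import *
move_l(bed(.10,-.001,.16),feed=.12);sleep(.3)
p,W=wshot('wfin');B=(W-F)@np.c_[X,Y,N]
m=(abs(B[...,2]-.02)<.002)&(abs(B[...,1])<.05)&(B[...,0]<.3)&(B[...,0]>.13)
print(np.percentile(B[m][:,0],[.5,99]),st());print(finish_job())
E
```

```text
[0.15400813 0.27638755] (array([ 99.89,  -1.04, 159.69]), array([ 0.22, -0.28,  0.26]), 29.86)
the job is handed in; nothing more can be done
None
```

The cassette was pushed home against the seal and the catch snapped up behind its lower edge. The push peaked at about 18 N along the bed, the arm withdrew clear, and the job was handed in at about 30 s; no verdict came back.

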